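# Dispense three coin capsules

## Task

Put out exactly three of the large coin capsules: press the sprung lever of the dispenser with the short, wide magazine all the way down three times, letting it come fully back up after each press, so that one capsule drops into its tray each time. Leave the other dispenser, the one with the tall, narrow magazine, alone.

Things in the scene. Friction and masses are not known exactly. Their poses are not given: they have to be found in the camera images.
- wide_lever (a joint): Lever of the wide dispenser, rad: 0 = up at rest, 0.6 = down on its stop. A spring lifts it again; about 5 N on the pad starts it, 10 N brings it to the stop. Each press pushes the lowest capsule out into the tray: it drops once the lever has passed about 0.45, and the next capsule comes down when the lever is up again (below about 0.03).
- wide_pad (a point): Centre of the top of the black rubber pad (36 x 44 mm) on the end of the wide dispenser's 90 mm steel lever; x points to the magazine and tray, z up. At rest about 111 mm above the table with the pad tilted 17 degrees; a full press lowers it 53 mm, almost straight down. Pivot brackets (90 mm high) begin 66 mm from it, the magazine (95 mm high) 125 mm; the sides are free for 55 mm.
- wide_tray (a point): Centre of the inner floor (8 mm above the table) of the wide dispenser's open steel tray, 95 x 84 mm inside, walls to 42 mm above the table, 231 mm from the pad beyond the magazine. The dispenser: grey housing on a plate 309 x 90 mm fixed to the bench, with a square steel magazine 40 mm wide and 95 mm high, open on top, clear on the tray side.
- capsule3: Third coin capsule from the bottom of the stack of six in the wide magazine: a flat square of white plastic, 32 x 32 mm, 6 mm thick, with a round copper coin in it, 15 g; origin at the centre of its underside. Must end in the tray.
- capsule4: Fourth capsule from the bottom, the same; origin at the centre of its underside. Must stay in the magazine, whose floor is 45 mm above the table.
- narrow_lever (a joint): Lever of the other dispenser, which has the same base, lever and tray but a narrow (30 mm), tall (165 mm) magazine of small capsules; rad, 0 = up at rest, 0.6 = down. To be left alone.

How it is judged:
By the outcome, as a careful person would: the job done as asked, in the order asked, and still so for the second after the job is handed in, with the robot touching nothing.
It also fails if it takes over 43 s, if anything falls off the work surface, if the arm or the gripper's body presses on something with over 40 N, if the wrist force passes 120 N, or if a joint passes its speed limit or range.

## Robot

A 6-joint arm with a two-finger parallel gripper is mounted at the origin on the work surface. World frame = base frame: x ahead of the robot, y to its left, z up, the work surface at z = 0. Lengths are in mm, angles in degrees, forces in N, time in s.
With the tool pointing down it reaches from about 250 to 775 mm from the base axis. Payload 4 kg.
Tool frame: the origin (TCP) lies at the very end of the fingers, on their centre line; the grasp point (between the pads) lies 19 mm behind it (arm.grip_point_offset is the z of the grasp point in the tool frame, in mm); z points along the fingers, y is the direction in which the jaws open and shut (so a half turn about z gives the same grasp; the last joint's range is limited). The gripper opens to 94 mm and grips with 3 to 60 N. Pads are 16 mm wide; open, the fingers measure 119 mm over their backs; the gripper's body (75 mm by 177 mm) begins 78 mm behind the grasp point.
Start: joints at [-69.276, 4.996, 78.535, -0, 96.463, -5.907], TCP at [246.535, -491.672, 205.506] pointing down, gripper open.
Joint ranges: [-177.83, 177.83], [-43.37, 116.18], [15.69, 146.23], [-61.86, 241.86], [9.47, 152.12], [-147.06, 147.06]. Speed limits (degrees/s): [159.86, 159.86, 180, 180, 180, 180].

## Interface

Orientations are given as a 3x3 rotation matrix whose columns are the frame's x, y, z axes.
In Python, from station import monitor, viewer, arm, regions_of, tip_of gives the robot as it stands.
- The arm moves only by the tool jog_arm, never from a script. Its argument "plan" is a list of rows, each an object of numbers: "tx", "ty", "tz": the shift along the world's x, y, z in m; "roll": the turn about the world's z in rad. A call has 1 to 20 rows; each row shifts and turns the commanded pose from where the row before left it; what a row does not reach is not made up. A row lasts 1/8 s, in which the tool goes at most 62.5 mm and 10.7 degrees, less where a joint would pass 70% of its speed; a pose out of reach is approached as far as the arm can. A call is refused whole if a number of a shift passes 0.0625 or a number of a turn 0.188, either way. A call with a gripper value outside its range is refused whole. "fingers" is the finger opening in m, from 0 to 0.094, set as the call begins (left out, the last holds). The fingers move at their own pace and stop on an object; "force" is the grip in N (left out, the last holds). Time passes only in rows, so rows that do not move let the fingers close. It gives the time, the measured TCP pose, the force and the opening at its end, in the units of the state.
- monitor.state(): the state, without advancing time (a new reading comes with each control period).
- viewer.read_camera(name): name is "scene" or "side" or "wrist"; returns a dict with "color" (420x560x3 uint8, red, green, blue), "fov_y" (degrees; the focal length in pixels is half the picture's height over the tangent of half this angle, whatever the lens; pixels are square), "cx", "cy" (the principal point, pixels), "R" (3x3) and "t" (3): a world point X has camera coordinates R X + t. Camera axes: x right, y down, z forward; pixel columns grow to the right and rows downward; lengths in mm; the calibration is good to about 2 mm. The wrist camera is an equidistant fisheye: a pixel r from the principal point sees the ray r / f radians off the axis. A picture is of the moment at which its call begins. There is no depth.
- arm.hand_in(): hands the job in, once; it reports no verdict.
Trained networks look in a picture, given as the dict that the camera call returned (one of the last four; its "shot" number tells which), for a name from the list of things; names that differ only in an ending like _2 or _b are one class to them, and where a whole thing is asked for, a point or a joint stands for the part that bears it (a point fixed in the world has none). Each returns a list of dicts, best first, with "confidence" (0 to 1); they miss things now and then, are a little off and sometimes report something else, mostly with a low value. They report only what shows in the picture. A call takes as long as a camera call.
- regions_of(picture, label): "pixels" (420x560 bool, what is visible of it).
- tip_of(picture, label): "location" ([x, y, z] in mm, in world coordinates, good to about 4 mm: a listed point, or the origin of a listed thing).
The state is a dict: "time_s": time; "qpos": joint angles; "qd": joint speeds; "tau": joint torques, N m; "position": TCP position; "ee_rot": TCP orientation; "force": force on the tool from outside, world axes, zero at the start; "ft_torque": the same for the moment, N m; "opening": finger opening in mm.
Only numpy, scipy, OpenCV 4.12 (cv2) and the standard library are available. Lean on these libraries where they do the work, as an engineer would, in place of code of your own. Each camera call takes 0.05 s, during which the arm holds its last target. There are 200 camera calls.

## Working session

There is one attempt and no reset: what is moved stays moved. The work goes in short steps, Python scripts to look and compute and a tool call to move; the robot and the scene stay as the last step left them, time stands still between calls to the robot, and variables do not carry over. Pictures are saved under pics/ and viewed, about 8 in all and at most 12, crops included, and the job is handed in when it is done.

Besides the shell and the picture viewer there is one more tool, called after ">>>" by a JSON object that holds its "method" and its "body". jog_arm: Moves the arm, as the interface text tells. Its arguments: {"type":"object","properties":{"plan":{"type":"array","items":{"type":"object","properties":{"tx":{"type":"number"},"ty":{"type":"number"},"tz":{"type":"number"},"roll":{"type":"number"}}}},"fingers":{"type":"number"},"force":{"type":"number"}},"required":["plan"]}

```bash
mkdir -p pics
cat > h.py <<'E'
import numpy as np, cv2
from station import monitor, viewer, arm, regions_of, tip_of
def save(p,n): cv2.imwrite('pics/'+n+'.png',cv2.cvtColor(p['color'],cv2.COLOR_RGB2BGR))
def proj(p,X):
    c=p['R']@np.array(X,float)+p['t']; f=210/np.tan(np.radians(p['fov_y'])/2)
    return p['cx']+f*c[0]/c[2], p['cy']+f*c[1]/c[2]
E
python3 - <<'E'
from h import *
im=[]
for n in ['scene','side']:
    p=viewer.read_camera(n); im.append(p['color'])
    for l in ['wide_pad','wide_tray','wide_lever','narrow_lever','capsule3']:
        if l in('wide_pad','wide_tray'):
            print(n,l,[(np.round(d['location'],1),round(d['confidence'],2),np.round(proj(p,d['location']))) for d in tip_of(p,l)[:3]])
        else:
            print(n,l,[(round(d['confidence'],2),np.round(np.argwhere(d['pixels']).mean(0)[::-1]),d['pixels'].sum()) for d in regions_of(p,l)[:3]])
    save(p,n)
s=monitor.state();print(s['time_s'],s['position'],s['ee_rot'],s['opening'],s['force'])
E
```

```text
scene wide_pad [(array([456.2, 155.9, 113.7]), 0.79, array([413., 171.]))]
scene wide_tray [(array([680.1, 148.4,   9.3]), 0.87, array([391., 313.]))]
scene wide_lever [(0.97, array([410., 190.]), np.int64(947))]
scene narrow_lever [(0.9, array([235., 181.]), np.int64(939))]
scene capsule3 []
side wide_pad [(array([447.2, 154.5, 111. ]), 0.94, array([357., 284.]))]
side wide_tray [(array([684.1, 145.5,   9.1]), 0.63, array([207., 286.]))]
side wide_lever [(0.58, array([333., 285.]), np.int64(1494))]
side narrow_lever [(0.74, array([342., 158.]), np.int64(521))]
side capsule3 []
0.6 [ 246.54614444 -491.67118654  205.55229982] [[ 8.93898564e-01  4.48269287e-01  5.52863159e-05]
 [ 4.48269290e-01 -8.93898554e-01 -1.39183684e-04]
 [-1.29714128e-05  1.49199253e-04 -9.99999989e-01]] 94.10701488554126 [ 0.03326929 -0.71845031  0.70325956]
```

View pics/scene.png

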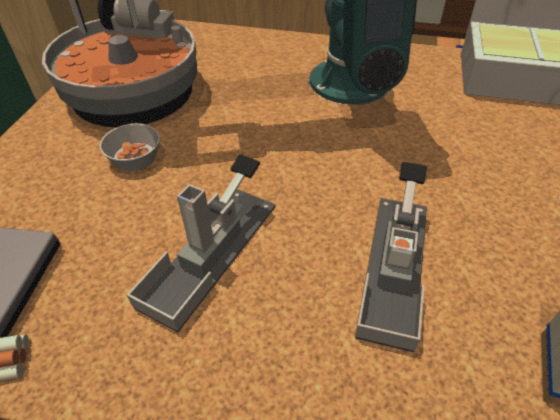

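View pics/side.png

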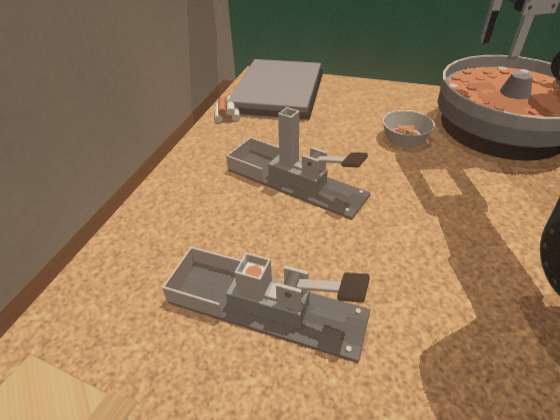

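The wide dispenser is at the right of the scene image: pad at about (413,172), short magazine with coin at (402,245), tray at (391,315). In the side image its pad is at (354,287). The tall narrow one is at (195,220) in scene. Next I'll triangulate the pad.

Run:
```python
from h import *
P=[];U=[]
for n,w in [('scene',(395,155,435,190)),('side',(335,268,375,305))]:
    p=viewer.read_camera(n); g=p['color'].max(2)
    m=np.zeros(g.shape,np.uint8); x0,y0,x1,y1=w; m[y0:y1,x0:x1]=g[y0:y1,x0:x1]<55
    k,l,s,c=cv2.connectedComponentsWithStats(m); i=1+s[1:,4].argmax(); print(n,s[i],c[i])
    f=210/np.tan(np.radians(p['fov_y'])/2); K=np.array([[f,0,p['cx']],[0,f,p['cy']],[0,0,1]])
    P.append(K@np.c_[p['R'],p['t']]);U.append(c[i].reshape(2,1)); print(-p['R'].T@p['t'])
    for q in ['narrow_lever']: pass
X=cv2.triangulatePoints(P[0],P[1],U[0],U[1]).ravel();X=X[:3]/X[3];print(X)
for A,u in zip(P,U):
    v=A@np.r_[X,1];print(v[:2]/v[2]-u.ravel())
```

```text
scene [400 163  26  20 401] [412.66832918 172.32418953]
[1080.02754356   67.59014185  644.41958069]Traceback (most recent call last):
  File "<stdin>", line 6, in <module>
ValueError: attempt to get argmax of an empty sequence
```

>>> {"method": "jog_arm", "body": {"plan": [{"tz":0.05},{"tx":0.03,"ty":0.06},{"tx":0.03,"ty":0.06},{"tx":0.03,"ty":0.06},{"tx":0.03,"ty":0.06,"roll":-0.1},{"tx":0.03,"ty":0.06,"roll":-0.1},{"ty":0.06,"roll":-0.1},{"ty":0.06,"roll":-0.1},{"ty":0.06,"roll":-0.06},{"ty":0.06},{"tx":0.02,"ty":0.05},{"tx":0.03,"ty":0.05},{}], "fingers": 0.0, "force": 20}}

```text
invalid input
```

Run:
```python
from h import *
P=[];U=[]
for n,w,t in [('scene',(395,155,435,190),55),('side',(335,268,375,305),85)]:
    p=viewer.read_camera(n); g=p['color'].max(2)
    m=np.zeros(g.shape,np.uint8); x0,y0,x1,y1=w; m[y0:y1,x0:x1]=g[y0:y1,x0:x1]<t
    k,l,s,c=cv2.connectedComponentsWithStats(m); i=1+s[1:,4].argmax(); print(n,s[i],c[i])
    f=210/np.tan(np.radians(p['fov_y'])/2); K=np.array([[f,0,p['cx']],[0,f,p['cy']],[0,0,1]])
    P.append(K@np.c_[p['R'],p['t']]);U.append(c[i].reshape(2,1))
X=cv2.triangulatePoints(P[0],P[1],U[0],U[1]).ravel();X=X[:3]/X[3];print(X)
for A,u in zip(P,U):
    v=A@np.r_[X,1];print(v[:2]/v[2]-u.ravel())
print(monitor.state()['position'])
```

```text
scene [400 163  26  20 402] [412.69651741 172.33333333]
side [338 293  26   9 106] [348.81132075 298.24528302]
[450.11003286 161.6670139   99.03142279]
[2.35468519 3.29294087]
[ 4.60042169 -5.08973695]
[ 246.53410562 -491.67770041  205.55600933]
```

>>> {"method": "jog_arm", "body": {"plan": [{"tz":0.05},{"tx":0.03,"ty":0.06},{"tx":0.03,"ty":0.06},{"tx":0.03,"ty":0.06},{"tx":0.03,"ty":0.06,"roll":-0.1},{"tx":0.03,"ty":0.06,"roll":-0.1},{"ty":0.06,"roll":-0.1},{"ty":0.06,"roll":-0.1},{"ty":0.06,"roll":-0.06},{"ty":0.06},{"tx":0.02,"ty":0.05},{"tx":0.03,"ty":0.05},{"tz":0.0}], "fingers": 0.0, "force": 20}}

```text
invalid input
```

>>> {"method": "jog_arm", "body": {"plan": [{"tx":0,"ty":0,"tz":0.05,"roll":0}]}}

```text
time_s: 0.92
position: [245.5, -488.9, 249.9]
ee_rot: [[0.894, 0.448, -0.005], [0.448, -0.894, 0.012], [0.001, -0.013, -1.0]]
force: [-0.2, -0.9, 0.6]
opening: 94.0
```

>>> {"method": "jog_arm", "body": {"plan": [{"tx":0.03,"ty":0.05,"tz":0,"roll":0},{"tx":0.03,"ty":0.05,"tz":0,"roll":0},{"tx":0.03,"ty":0.05,"tz":0,"roll":0},{"tx":0.03,"ty":0.05,"tz":0,"roll":-0.1},{"tx":0.03,"ty":0.05,"tz":0,"roll":-0.1},{"tx":0,"ty":0.05,"tz":0,"roll":-0.1},{"tx":0,"ty":0.05,"tz":0,"roll":-0.1},{"tx":0,"ty":0.05,"tz":0,"roll":-0.06},{"tx":0,"ty":0.05,"tz":0,"roll":0},{"tx":0,"ty":0.05,"tz":0,"roll":0},{"tx":0,"ty":0.05,"tz":0,"roll":0},{"tx":0.02,"ty":0.05,"tz":0,"roll":0},{"tx":0.02,"ty":0.04,"tz":0,"roll":0},{"tx":0.01,"ty":0,"tz":0,"roll":0},{"tx":0,"ty":0,"tz":0,"roll":0}], "fingers": 0.0, "force": 20}}

```text
time_s: 2.8
position: [446.7, 147.9, 255.1]
ee_rot: [[1.0, 0.005, -0.001], [0.005, -1.0, -0.001], [-0.001, 0.001, -1.0]]
force: [-0.1, -0.1, -0.3]
opening: 0.1
```

Now a wrist look to refine the pad position.

Run:
```python
from h import *
for n in ['wrist','side','scene']:
    p=viewer.read_camera(n); save(p,n+'2')
    for l in ['wide_pad','wide_tray']:
        print(n,l,[(np.round(d['location'],1),round(d['confidence'],2)) for d in tip_of(p,l)[:2]])
    if n=='wrist':
        f=210/np.tan(np.radians(p['fov_y'])/2)
        for X in [(452,155,112),(452,165,112),(462,155,112)]:
            c=p['R']@np.array(X,float)+p['t'];r=np.hypot(c[0],c[1]);a=np.arctan2(r,c[2]);print(X,p['cx']+f*a*c[0]/r,p['cy']+f*a*c[1]/r)
print(monitor.state()['position'])
```

```text
wrist wide_pad [(array([454.6, 157.7, 109. ]), 0.72)]
wrist wide_tray [(array([685. , 145. ,  10.3]), 0.77)]
(452, 155, 112) 271.02595359912664 196.22907006125757
(452, 165, 112) 261.1467290269869 196.21548660190302
(462, 155, 112) 271.01904399522044 186.48837578816523
side wide_pad [(array([448. , 154.5, 110.7]), 0.83)]
side wide_tray [(array([684.4, 145.2,   8.5]), 0.63)]
scene wide_pad [(array([453.5, 155.9, 113. ]), 0.8)]
scene wide_tray [(array([680. , 144.1,   9.1]), 0.83)]
[446.43643577 147.91902792 255.73165923]
```

View pics/wrist2.png

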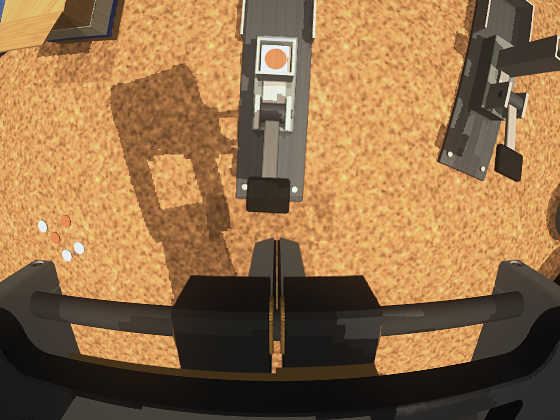

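>>> {"method": "jog_arm", "body": {"plan": [{"tx":0.006,"ty":0.009,"tz":-0.03,"roll":0},{"tx":0,"ty":0,"tz":-0.04,"roll":0},{"tx":0,"ty":0,"tz":-0.04,"roll":0},{"tx":0,"ty":0,"tz":-0.02,"roll":0},{"tx":0,"ty":0,"tz":0,"roll":0},{"tx":0,"ty":0,"tz":0,"roll":0}]}}

```text
time_s: 4.0
position: [453.3, 157.4, 126.8]
ee_rot: [[1.0, 0.005, 0.002], [0.005, -1.0, 0.0], [0.002, -0.0, -1.0]]
force: [0.6, -0.1, -0.0]
opening: 0.2
```

>>> {"method": "jog_arm", "body": {"plan": [{"tx":0,"ty":0,"tz":-0.01,"roll":0},{"tx":0,"ty":0,"tz":-0.01,"roll":0},{"tx":0,"ty":0,"tz":-0.01,"roll":0},{"tx":0,"ty":0,"tz":-0.01,"roll":0},{"tx":0,"ty":0,"tz":-0.01,"roll":0},{"tx":0,"ty":0,"tz":-0.008,"roll":0},{"tx":0,"ty":0,"tz":0,"roll":0},{"tx":0,"ty":0,"tz":0,"roll":0}]}}

```text
time_s: 5.0
position: [451.3, 157.6, 68.4]
ee_rot: [[1.0, 0.005, -0.002], [0.005, -1.0, 0.0], [-0.002, -0.0, -1.0]]
force: [-6.2, -0.4, 8.7]
opening: 0.3
```

>>> {"method": "jog_arm", "body": {"plan": [{"tx":0,"ty":0,"tz":-0.004,"roll":0},{"tx":0,"ty":0,"tz":0,"roll":0},{"tx":0,"ty":0,"tz":0,"roll":0}]}}

```text
time_s: 5.38
position: [451.8, 157.6, 64.8]
ee_rot: [[1.0, 0.005, -0.001], [0.005, -1.0, 0.0], [-0.001, -0.0, -1.0]]
force: [-4.9, -0.3, 9.8]
opening: 0.6
```

>>> {"method": "jog_arm", "body": {"plan": [{"tx":0,"ty":0,"tz":-0.003,"roll":0},{"tx":0,"ty":0,"tz":0,"roll":0},{"tx":0,"ty":0,"tz":0,"roll":0}]}}

```text
time_s: 5.75
position: [452.3, 157.6, 62.1]
ee_rot: [[1.0, 0.005, -0.0], [0.005, -1.0, 0.0], [-0.0, -0.0, -1.0]]
force: [-5.3, 0.6, 10.1]
opening: -0.0
```

>>> {"method": "jog_arm", "body": {"plan": [{"tx":0,"ty":0,"tz":-0.003,"roll":0},{"tx":0,"ty":0,"tz":0,"roll":0},{"tx":0,"ty":0,"tz":0,"roll":0}]}}

```text
time_s: 6.12
position: [452.6, 157.6, 60.8]
ee_rot: [[1.0, 0.005, 0.001], [0.005, -1.0, 0.0], [0.001, -0.0, -1.0]]
force: [-7.3, -1.6, 17.3]
opening: 0.6
```

Force jumps and travel stalls at z≈61: it is on the stop. Release fully and check.

>>> {"method": "jog_arm", "body": {"plan": [{"tx":0,"ty":0,"tz":0.01,"roll":0},{"tx":0,"ty":0,"tz":0.012,"roll":0},{"tx":0,"ty":0,"tz":0.012,"roll":0},{"tx":0,"ty":0,"tz":0.012,"roll":0},{"tx":0,"ty":0,"tz":0.012,"roll":0},{"tx":0,"ty":0,"tz":0.01,"roll":0},{"tx":0,"ty":0,"tz":0,"roll":0},{"tx":0,"ty":0,"tz":0,"roll":0},{"tx":0,"ty":0,"tz":0,"roll":0},{"tx":0,"ty":0,"tz":0,"roll":0}]}}

```text
time_s: 7.38
position: [452.2, 157.2, 125.0]
ee_rot: [[1.0, 0.005, -0.001], [0.005, -1.0, -0.0], [-0.001, 0.0, -1.0]]
force: [0.3, 0.4, -0.4]
opening: 0.4
```

Run:
```python
from h import *
a=viewer.read_camera('scene')['color'][130:350,330:470]; b=viewer.read_camera('side')['color'][230:360,150:390]
a=cv2.resize(a,None,fx=2.5,fy=2.5,interpolation=3);b=cv2.resize(b,None,fx=1.8,fy=1.8,interpolation=3)
o=np.zeros((a.shape[0],a.shape[1]+b.shape[1],3),np.uint8);o[:,:a.shape[1]]=a;o[:b.shape[0],a.shape[1]:]=b
save({'color':o},'p1'); s=monitor.state();print(s['position'],s['force'],s['time_s'])
```

```text
[452.36628426 157.28695064 125.22505392] [0.22148232 0.10871527 0.32857931] 7.475
```

View pics/p1.png

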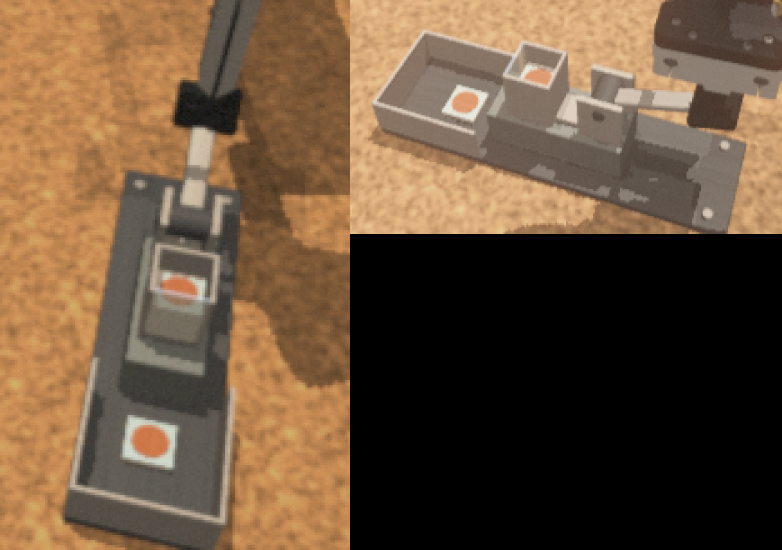

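One capsule is in the tray (crop (150,440)), the lever is back up and the stack has dropped. Second press, same stroke.

>>> {"method": "jog_arm", "body": {"plan": [{"tx":0,"ty":0,"tz":-0.01,"roll":0},{"tx":0,"ty":0,"tz":-0.01,"roll":0},{"tx":0,"ty":0,"tz":-0.01,"roll":0},{"tx":0,"ty":0,"tz":-0.01,"roll":0},{"tx":0,"ty":0,"tz":-0.01,"roll":0},{"tx":0,"ty":0,"tz":-0.008,"roll":0},{"tx":0,"ty":0,"tz":-0.004,"roll":0},{"tx":0,"ty":0,"tz":-0.003,"roll":0},{"tx":0,"ty":0,"tz":-0.003,"roll":0},{"tx":0,"ty":0,"tz":0,"roll":0},{"tx":0,"ty":0,"tz":0,"roll":0},{"tx":0,"ty":0,"tz":0,"roll":0}]}}

```text
time_s: 8.98
position: [452.2, 157.5, 60.6]
ee_rot: [[1.0, 0.005, 0.0], [0.005, -1.0, 0.0], [0.0, -0.0, -1.0]]
force: [-7.5, -2.2, 18.2]
opening: 0.6
```

>>> {"method": "jog_arm", "body": {"plan": [{"tx":0,"ty":0,"tz":0.01,"roll":0},{"tx":0,"ty":0,"tz":0.012,"roll":0},{"tx":0,"ty":0,"tz":0.012,"roll":0},{"tx":0,"ty":0,"tz":0.012,"roll":0},{"tx":0,"ty":0,"tz":0.012,"roll":0},{"tx":0,"ty":0,"tz":0.01,"roll":0},{"tx":0,"ty":0,"tz":0,"roll":0},{"tx":0,"ty":0,"tz":0,"roll":0},{"tx":0,"ty":0,"tz":0,"roll":0},{"tx":0,"ty":0,"tz":0,"roll":0}]}}

```text
time_s: 10.22
position: [452.2, 157.2, 125.0]
ee_rot: [[1.0, 0.005, -0.001], [0.005, -1.0, -0.0], [-0.001, 0.0, -1.0]]
force: [-1.0, -0.7, -0.6]
opening: 0.5
```

Run:
```python
from h import *
a=viewer.read_camera('scene')['color'][130:350,330:470]; b=viewer.read_camera('side')['color'][230:360,150:390]
a=cv2.resize(a,None,fx=2.5,fy=2.5,interpolation=3);b=cv2.resize(b,None,fx=1.8,fy=1.8,interpolation=3)
o=np.zeros((a.shape[0],a.shape[1]+b.shape[1],3),np.uint8);o[:,:a.shape[1]]=a;o[:b.shape[0],a.shape[1]:]=b
save({'color':o},'p2'); s=monitor.state();print(s['position'],s['force'],s['time_s'])
```

```text
[452.38677408 157.30857916 125.24198945] [ 0.05276376 -0.15623396 -0.01354968] 10.325
```

View pics/p2.png

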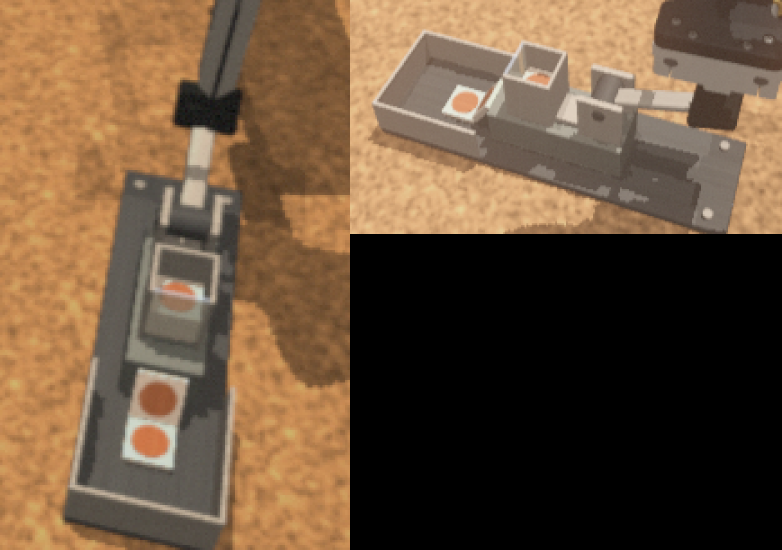

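Two capsules are in the tray (crop (157,400) leaning, (150,440) flat), and the lever is up. The leaning one stays below the exit at 45 mm, so I'll do the third press.

>>> {"method": "jog_arm", "body": {"plan": [{"tx":0,"ty":0,"tz":-0.01,"roll":0},{"tx":0,"ty":0,"tz":-0.01,"roll":0},{"tx":0,"ty":0,"tz":-0.01,"roll":0},{"tx":0,"ty":0,"tz":-0.01,"roll":0},{"tx":0,"ty":0,"tz":-0.01,"roll":0},{"tx":0,"ty":0,"tz":-0.008,"roll":0},{"tx":0,"ty":0,"tz":-0.004,"roll":0},{"tx":0,"ty":0,"tz":-0.003,"roll":0},{"tx":0,"ty":0,"tz":-0.003,"roll":0},{"tx":0,"ty":0,"tz":0,"roll":0},{"tx":0,"ty":0,"tz":0,"roll":0},{"tx":0,"ty":0,"tz":0,"roll":0}]}}

```text
time_s: 11.82
position: [452.3, 157.5, 60.7]
ee_rot: [[1.0, 0.005, 0.0], [0.005, -1.0, 0.0], [0.0, -0.0, -1.0]]
force: [-8.4, -1.4, 18.6]
opening: 0.8
```

>>> {"method": "jog_arm", "body": {"plan": [{"tx":0,"ty":0,"tz":0.01,"roll":0},{"tx":0,"ty":0,"tz":0.012,"roll":0},{"tx":0,"ty":0,"tz":0.012,"roll":0},{"tx":0,"ty":0,"tz":0.012,"roll":0},{"tx":0,"ty":0,"tz":0.012,"roll":0},{"tx":0,"ty":0,"tz":0.03,"roll":0},{"tx":0,"ty":0,"tz":0.04,"roll":0},{"tx":0,"ty":0,"tz":0.02,"roll":0},{"tx":0,"ty":0,"tz":0,"roll":0},{"tx":0,"ty":0,"tz":0,"roll":0},{"tx":0,"ty":0,"tz":0,"roll":0}]}}

```text
time_s: 13.2
position: [451.6, 157.2, 203.6]
ee_rot: [[1.0, 0.005, -0.004], [0.005, -1.0, -0.001], [-0.004, 0.001, -1.0]]
force: [-0.2, 0.0, 1.0]
opening: 0.4
```

Run:
```python
from h import *
a=viewer.read_camera('scene')['color'][130:350,330:470]; b=viewer.read_camera('side')['color'][230:360,150:390]
a=cv2.resize(a,None,fx=2.5,fy=2.5,interpolation=3);b=cv2.resize(b,None,fx=1.8,fy=1.8,interpolation=3)
o=np.zeros((a.shape[0],a.shape[1]+b.shape[1],3),np.uint8);o[:,:a.shape[1]]=a;o[:b.shape[0],a.shape[1]:]=b
save({'color':o},'p3'); s=monitor.state();print(s['position'],s['force'],s['time_s'])
```

```text
[451.88752003 157.18390986 204.15600131] [ 0.39349061  0.77564021 -0.42830437] 13.3
```

View pics/p3.png

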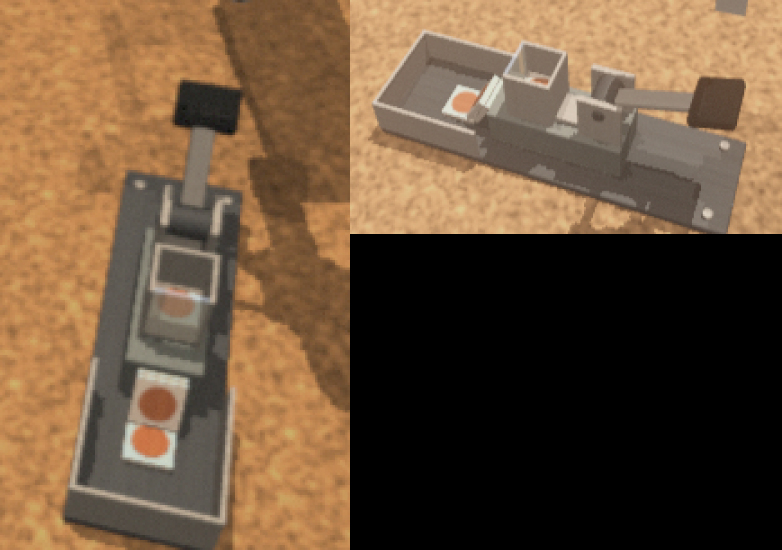

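The third capsule is out, leaning on the second. I'll take a closer wrist look before handing in.

>>> {"method": "jog_arm", "body": {"plan": [{"tx":0.03,"ty":0,"tz":0.02,"roll":0},{"tx":0.03,"ty":0,"tz":0.02,"roll":0},{"tx":0.03,"ty":0,"tz":0,"roll":0},{"tx":0.03,"ty":0,"tz":0,"roll":0},{"tx":0,"ty":0,"tz":0,"roll":0},{"tx":0,"ty":0,"tz":0,"roll":0}]}}

```text
time_s: 14.05
position: [571.8, 157.3, 244.9]
ee_rot: [[1.0, 0.005, -0.002], [0.005, -1.0, -0.0], [-0.002, 0.0, -1.0]]
force: [-0.1, -0.1, 0.4]
opening: 0.6
```

Run:
```python
from h import *
for n in ['wrist','scene','side']:
    p=viewer.read_camera(n)
    if n=='wrist': w=p['color']
    if n=='side': s=p['color']
    for l in ['capsule3','wide_tray']:
        print(n,l,[(np.round(d['location'],1),round(d['confidence'],2)) for d in tip_of(p,l)[:4]])
a=cv2.resize(w[0:200,200:330],None,fx=3,fy=3,interpolation=2)
b=cv2.resize(s[245:325,160:290],None,fx=3,fy=3,interpolation=2)
o=np.zeros((600,780,3),np.uint8);o[:,:390]=a;o[:240,390:]=b
save({'color':o},'p4'); print(monitor.state()['position'])
```

```text
wrist capsule3 [(array([646.6, 145.4,  28.3]), 0.57)]
wrist wide_tray [(array([683.4, 145.5,  10.5]), 0.97)]
scene capsule3 [(array([646.6, 145.3,  27.8]), 0.73)]
scene wide_tray [(array([682.4, 149.6,   7.7]), 0.88), (array([456.7, 156.8, 114.2]), 0.39)]
side capsule3 [(array([649.1, 146.1,  27.4]), 0.42), (array([449.2, 157.5, 111. ]), 0.17)]
side wide_tray [(array([683.6, 145.5,   8.1]), 0.61)]
[572.31100333 157.38555367 245.80098929]
```

View pics/p4.png

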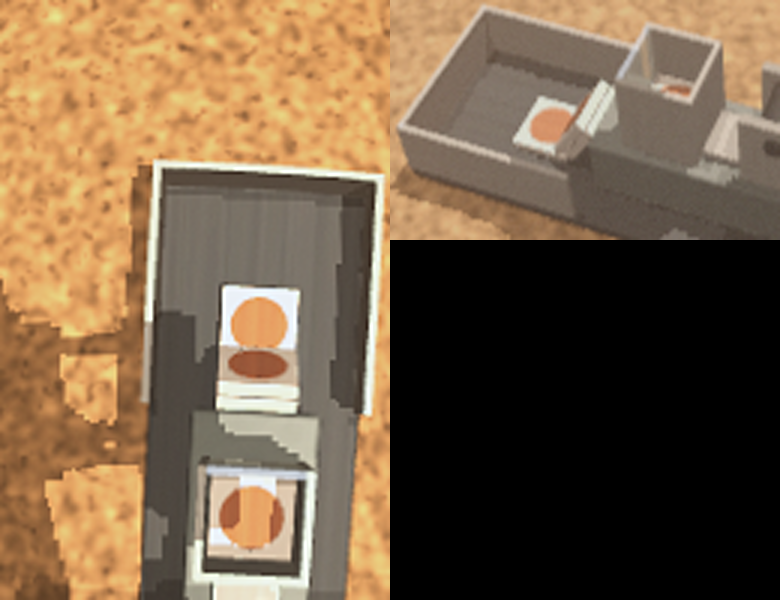

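The three capsules sit in the tray, one flat at (258,320) and two leaning at (258,380). The rest are still in the magazine. Capsule 3's centre is at about x 647, z 28, inside the tray (x 636–731, walls to 42).

```bash
python3 -c "
from h import *
print(arm.hand_in())"
```

```text
the job is handed in; nothing more can be done
None
```

I pressed the wide dispenser's lever down to its stop three times, letting it come fully up after each press, and three large capsules are in its tray. I handed the job in at about 14 s of the 43 s allowed.

- **Presses:** each one stalled at a fingertip height of about 61 mm with 17–19 N, against about 10 N before the stop. The highest force reading was about 19 N, though force is only read at the end of each move.
- **Capsules:** pictures after each release showed one more capsule out and the lever back at rest. The first lies flat and the other two lean against the housing end of the tray. The network puts capsule 3 at about (647, 145, 28) mm, inside the tray and below the top of its walls.
- **Rest of the scene:** the remaining stack is still in the magazine. I never went near the narrow dispenser, and the arm was clear at hand-in.

**What failed or disagreed:**
- Two early move calls were refused because some rows left out keys. Nothing moved.
- My blob triangulation of the pad was poor because the side view caught only the pad's edge. I used the network estimates instead, checked against the wrist picture.
- A "wide_tray" report at the pad (confidence 0.39) and a "capsule3" report near the pad (0.17) were false, and I ignored them.

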